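# Put the micro-tube carousel back together after washing

### The arm

A 7-joint arm with a two-finger parallel gripper is mounted at the origin on a cart in front of the work surface, level with it; the furniture and walls round the work are solid. World frame = base frame: x ahead of the robot, y to its left, z up, the work surface at z = 0. Lengths are in m, angles in rad, forces in N, time in s.
With the tool pointing down it reaches from about 0.425 to 0.925 m from the base axis. Payload 6.8 kg.
Tool frame: the origin (TCP) lies between the finger pads; the fingertips stand 17 mm ahead of it and the grasp point (between the pads) lies 2 mm behind it; z points along the fingers, y is the line along which they close (so a half turn about z gives the same grasp; the last joint's range is limited). The gripper opens to 88 mm and grips with 3 to 60 N. Pads are 20 mm wide; open, the fingers measure 115 mm over their backs; the gripper's body (75 mm by 178 mm) begins 61 mm behind the grasp point.
Start: joints at [-1.444, 0.477, 0.022, 1.555, -0.011, 1.109, -0.083], TCP at [0.157, 0.656, 0.24] pointing down, gripper open.
Joint ranges: [-2.96, 2.96], [-0.34, 2.1], [-1.41, 1.46], [0.24, 2.44], [-1.37, 4.51], [0.17, 1.92], [-2.96, 2.96]. Speed limits (rad/s): [2.39, 2.39, 3.14, 3.14, 3.14, 3.14, 3.14].

### API

Orientations are given as a unit quaternion [w, x, y, z].
In Python, from station import env, optics gives the robot as it stands.
- The arm moves only by the tool move_arm, never from a script. Its argument "targets" is text: rows parted by semicolons, each of 7 numbers parted by spaces: the closure, from -1 (fully open) to 1 (shut), so that 0 is half open, then the shift along the tool's x, y, z in m, then the turn, a rotation vector about the tool's x, y, z in degrees. A call has 1 to 20 rows; each row shifts and turns the commanded pose from where the row before left it, along the tool's axes as they then stand; what a row does not reach is not made up. A row lasts 1/12 s, in which the tool goes at most 41.7 mm and 7.16 degrees, less where a joint would pass 70% of its speed; a pose out of reach is approached as far as the arm can. A call with a gripper value outside its range is refused whole. The fingers move at their own pace and stop on an object; "force" is the grip in N (left out, the last holds). Time passes only in rows, so rows that do not move let the fingers close. It gives the time, the measured TCP pose, the force, the opening and the grip force at its end, in the units of the state.
- env.read_state(): the state, without advancing time (a new reading comes with each control period).
- optics.grab_frame(name): name is "side" or "top"; returns a dict with "img" (400x640x3 uint8, red, green, blue), "K" (3x3 intrinsics, pixels), "xyz" and "rotation" of the camera in the world. Camera axes: x right, y up, looking along -z (the intrinsics and any distortion apply to the point x, -y, -z); pixel columns grow to the right and rows downward; lengths in m; the calibration is good to about 2 mm. A picture is of the moment at which its call begins. There is no depth.
- env.job_done(): hands the job in; it is judged then, once.
The state is a dict: "time": time; "joint_positions": joint angles; "qd": joint speeds; "tau": joint torques, N m; "ee_pos": TCP position; "tool_rot": TCP orientation; "ft_force": force on the tool from outside, world axes, zero at the start; "ft_torque": the same for the moment, N m; "finger_gap": finger opening in m; "grip_force": force on a finger pad.
Only numpy, scipy, OpenCV 4.12 (cv2) and the standard library are available. Lean on these libraries where they do the work, as an engineer would, in place of code of your own. Each camera call takes 0.05 s, during which the arm holds its last target. There are 200 camera calls.

### The job

Put the washed micro-tube carousel back together on its stand: first the spacer sleeve over the post, then the perforated disc, which is drying on edge in the rack, flat on the sleeve (either face up), and last the carrying knob on top of the post. Each part must sit fully down on the one below; leave the other things on the bench where they are.

Things in the scene. Friction and masses are not known exactly. Their poses are not given: they have to be found in the camera images.
- carousel: The carousel's stand, fixed to the bench: a round white dish, 96 mm across, with a rim whose top is 19 mm above the bench, and a steel post in its centre. Origin on the bench under the post; z up along the post. The post is 12 mm thick and its top 6 mm taper to 6 mm.
- seat (a point): Centre of the flat boss (38 mm across, 16 mm above the bench) at the foot of the post, on which the sleeve comes to stand.
- post_tip (a point): Top of the post, 65.5 mm above the boss (81.5 mm above the bench).
- sleeve: Spacer sleeve: a plain aluminium tube, 30 mm outside, 16 mm bore, 36 mm high, standing upright on the bench; both ends are alike. Origin at its centre (mid height, on its axis); z along its axis. Seated, its top is 52 mm above the bench. 50 g.
- disc: White disc, 60 mm across, 8 mm thick, 50 g: 16 mm centre hole, ring of eight 11 mm holes, both faces alike. Origin at its centre, z along its axis. It starts on edge in the drying rack's middle slot, centre 55.5 mm above the bench. Let go on its edge leaning 20 degrees or more it falls flat to that side; then it can be taken across its width. Seated flat on the sleeve its centre is 56 mm above the bench.
- knob: Black carrying knob standing upright on the bench, 40 mm high: a flange 42 mm across and 5 mm high, above it a ribbed round grip 30 mm across. A 16 mm blind bore, 26 mm deep, opens in its underside. Origin at the centre of its underside; z up. Its flange belongs flat on the disc, 60 mm above the bench. 50 g.
- drying_rack: Drying rack, fixed: a white drip tray (96 x 80 mm, 12 mm high), two steel rails along its x at y = -18 and +18 mm, and on each four steel pins, 4.4 mm thick, ending 50 mm above the bench. The disc stands on the rails between the two middle pairs of pins with 2 mm of play either side; its axis lies along the rack's x. Origin on the bench under its centre.
- microscope: Microscope, fixed, an obstacle 430 mm tall; from above it fills x from -0.13 to +0.13 m and y from -0.09 to +0.09 m about its origin, which is on the bench under its centre (x away from the robot, y to the left). Pass in front of it, not through it. The work lies on the bench to the left of it, as far as a 210 mm tall analyser 0.6 m to the left; between them nothing else stands higher than 90 mm nearer than x = 0.72 m.
- tube_box: Clear rack of empty micro-tubes (85 x 103 mm, 54 mm high), a bystander. Origin under its centre.
- small_bottle: Small white reagent bottle (40 mm across, 75 mm high), a bystander. Origin under its centre.
- petri_dish: Petri dish (78 mm across, 15 mm high), a bystander. Origin under its centre.
Mind the look-alikes: they are no part of the job. What is shaped like the sleeve but pink is not meant. Of the things that look like the knob, the smaller one is meant.

How it is judged:
On the way, in this order (a step that is already met when the one before it is completed fails the run):
1. The sleeve stands on the boss round the post, released (horizontal distance between sleeve and seat below 0.006 m and angle between the z axis of sleeve and the z axis of carousel, either way round below 0.06 rad and z of sleeve in the frame of seat between 0.015 and 0.021 m and contact force between sleeve and the fingers below 0.1 N), for 0.2 s.
2. The disc lies flat on the sleeve round the post, released (horizontal distance between each of sleeve, disc and seat below 0.006 m and angle between the z axis of each of sleeve, disc and the z axis of carousel, either way round below 0.06 rad and z of sleeve in the frame of seat between 0.015 and 0.021 m and z of disc in the frame of seat between 0.037 and 0.043 m and contact force between disc and the fingers below 0.1 N), for 0.2 s.
3. The knob sits on the post with its flange on the disc (horizontal distance between each of sleeve, disc, knob and seat below 0.006 m and angle between the z axis of each of sleeve, disc and the z axis of carousel, either way round below 0.06 rad and z of sleeve in the frame of seat between 0.015 and 0.021 m and z of disc in the frame of seat between 0.037 and 0.043 m and angle between knob's own z axis and vertical below 0.06 rad and z of knob in the frame of seat between 0.041 and 0.047 m), for 0.2 s.
At the end, for the whole second after the job is handed in: Sleeve, disc and knob are stacked on the post in this order from below: each within 6 mm of the post's axis, square to the post within 0.06 rad and within 3 mm of its seated height (sleeve on the boss, disc flat on the sleeve, knob's flange on the disc, knob upright), all released and at rest (all of step 3 and contact force between each of sleeve, disc, knob and the fingers below 0.1 N and linear speed of each of sleeve, disc, knob below 0.02 m/s); the robot touches nothing.
It fails at once if the rack of empty micro-tubes is pushed more than 30 mm from its place (distance of tube_box from where it was at the start of the episode above 0.03 m).
It fails at once if the small bottle is pushed more than 30 mm from its place (distance of small_bottle from where it was at the start of the episode above 0.03 m).
It fails at once if the petri dish is pushed more than 30 mm from its place (distance of petri_dish from where it was at the start of the episode above 0.03 m).
It also fails if it takes over 72 s, if anything falls off the work surface, if the arm or the gripper's body presses on something with over 40 N, if the wrist force passes 120 N, or if a joint passes its speed limit or range.

## Working session

There is one attempt and no reset: what is moved stays moved. The work goes in short steps, Python scripts to look and compute and a tool call to move; the robot and the scene stay as the last step left them, time stands still between calls to the robot, and variables do not carry over. Pictures are saved under pics/ and viewed, at most 10 in all, crops included, and the job is handed in when it is done.

Besides the shell and the picture viewer there is one more tool, called after "Request:" by a JSON object that holds its "op" and its "data". move_arm: Moves the arm, as the interface text tells. Its arguments: {"type":"object","properties":{"targets":{"type":"string"},"force":{"type":"number"}},"required":["targets"]}

```bash
mkdir -p pics; ls; python3 - <<'E'
from station import env, optics
import cv2,pickle
for n in ("top","side"):
    f=optics.grab_frame(n); pickle.dump(f,open(f"pics/{n}0.pkl","wb")); cv2.imwrite(f"pics/{n}0.png",f["img"][:,:,::-1]); print(n,f["K"],f["xyz"],f["rotation"],[k for k in f])
print(env.read_state())
E
```

```text
pics
top [[459.22991696   0.         321.20880739]
 [  0.         459.22991696 197.24251076]
 [  0.           0.           1.        ]] [0.46115095 0.11138494 1.14029467] [-0.69616523 -0.03407092  0.03003917  0.71644315] ['img', 'K', 'xyz', 'rotation']
side [[381.6191984    0.         315.8820214 ]
 [  0.         381.6191984  196.25749711]
 [  0.           0.           1.        ]] [ 0.06883626 -0.56866109  0.45806026] [ 0.80020664  0.52025833 -0.16072123 -0.25133502] ['img', 'K', 'xyz', 'rotation']
{'time': 0.1, 'joint_positions': array([-1.4440933 ,  0.47771477,  0.02232527,  1.55626073, -0.0115151 ,
        1.10927689, -0.08310566]), 'qd': array([-0.00110997, -0.00195935, -0.00106133, -0.00251185,  0.00027932,
       -0.00085407,  0.00116782]), 'tau': array([ 4.26731553e-03, -5.84090424e+01,  1.54006630e+00, -2.73314023e+01,
       -5.42341336e-02,  1.30908267e-02,  6.68123766e-05]), 'ee_pos': array([0.15692132, 0.65602682, 0.23881914]), 'tool_rot': array([-4.57638279e-05,  1.17120045e-01,  9.93117470e-01, -7.64726801e-04]), 'ft_force': array([-0.53551981,  0.7361085 ,  0.74900211]), 'ft_torque': array([ 0.04757066, -0.0309544 , -0.03770175]), 'grip_force': 0.0, 'finger_gap': 0.08784651202390223}
```

View pics/top0.png

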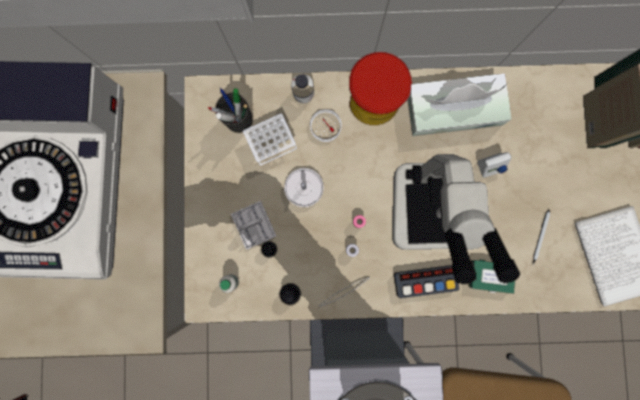

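View pics/side0.png

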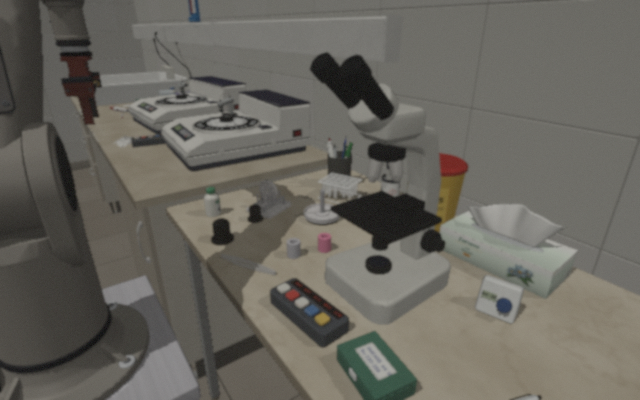

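The top view shows the grey tube at (352,250) and its pink look-alike at (359,221). The two knob-like things are at (269,249) and (290,294), and the rack with the disc is at (253,224). The stand is at (304,186), the petri dish at (325,124), the tube box at (270,138) and the bottle at (229,284). The side view shows the same things: knobs at (255,213) small and (222,232) large, grey tube (293,248), pink tube (325,243). I take the grey tube and the knob at (269,249), and check both in a crop.

```bash
cat > h.py <<'E'
import numpy as np,cv2,pickle
from scipy.spatial.transform import Rotation as R
def rot(f): q=f["rotation"]; return R.from_quat([q[1],q[2],q[3],q[0]]).as_matrix()
def px(f,p):
    c=(np.atleast_2d(p)-f["xyz"])@rot(f); c=c*[1,-1,-1]; u=c@f["K"].T; return u[:,:2]/u[:,2:]
def world(f,uv,z):
    d=np.linalg.solve(f["K"],[uv[0],uv[1],1])*[1,-1,-1]; d=rot(f)@d; return f["xyz"]+d*(z-f["xyz"][2])/d[2]
def grab(n):
    from station import optics
    return optics.grab_frame(n)
E
python3 - <<'E'
from h import *
t=pickle.load(open("pics/top0.pkl","rb"));s=pickle.load(open("pics/side0.pkl","rb"))
print("tcp px",px(t,[.157,.656,.24]),px(s,[.157,.656,.24]),px(t,[0,0,0]))
for n,uv,z in [("sleeve",(352,250),.036),("pink",(359,221),.036),("knobS",(269,249),.04),("knobL",(290,294),.05),("stand",(304,187),.019),("tip",(304,183),.08),("rack",(253,224),.03),("box",(270,138),.054),("bottle",(229,284),.075),("petri",(325,124),.015)]:
    w=world(t,uv,z);print(n,w.round(3),px(s,w).round(0))
a=t["img"][95:320,205:385]; a=cv2.resize(a,None,fx=2.66,fy=2.66,interpolation=cv2.INTER_CUBIC)
b=s["img"][165:265,195:345]; b=cv2.resize(b,(320*1,213),interpolation=cv2.INTER_CUBIC)
o=np.zeros((600,800,3),np.uint8);o[:a.shape[0],:a.shape[1]]=a;o[:213,480:]=b
cv2.imwrite("pics/c1.png",o[:,:,::-1])
E
```

```text
tcp px [[ 42.18825168 408.02999005]] [[ 90.2142696  113.61328366]] [[376.82401099 432.05404878]]
sleeve [0.433 0.046 0.036] [[293. 241.]]
pink [0.502 0.027 0.036] [[324. 235.]]
knobS [0.441 0.244 0.04 ] [[255. 206.]]
knobL [0.335 0.196 0.05 ] [[223. 221.]]
stand [0.59  0.158 0.019] [[322. 211.]]
tip [0.592 0.155 0.08 ] [[324. 189.]]
rack [0.502 0.283 0.03 ] [[269. 199.]]
box [0.707 0.235 0.054] [[340. 180.]]
bottle [0.365 0.333 0.075] [[212. 189.]]
petri [0.747 0.102 0.015] [[381. 205.]]
```

View pics/c1.png

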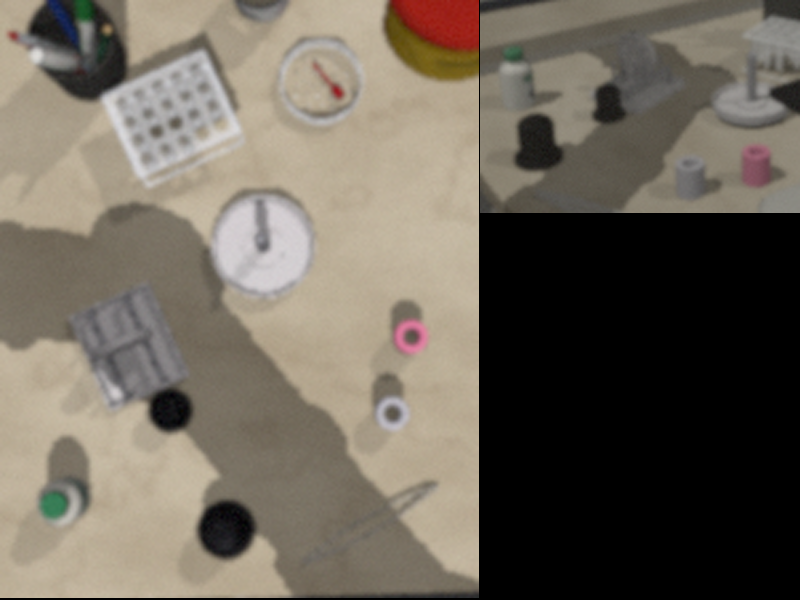

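```bash
cat >> h.py <<'E'
def blob(img,box,fn):
    x0,y0,x1,y1=box; k=6
    a=cv2.resize(img[y0:y1,x0:x1],None,fx=k,fy=k,interpolation=cv2.INTER_CUBIC).astype(int)
    m=fn(a).astype(np.uint8); cs=cv2.findContours(m,cv2.RETR_EXTERNAL,cv2.CHAIN_APPROX_NONE)[0]
    c=max(cs,key=cv2.contourArea); h=cv2.convexHull(c); (e,ax,_)=cv2.fitEllipse(h)
    return (e[0]+.5)/k+x0-.5,(e[1]+.5)/k+y0-.5,ax[0]/k,ax[1]/k
E
python3 - <<'E'
from h import *
t=pickle.load(open("pics/top0.pkl","rb"));s=pickle.load(open("pics/side0.pkl","rb"))
sat=lambda a:a.max(2)-a.min(2)
for n,b,fn,z in [("sleeve",(340,238,364,262),lambda a:(a[...,2]>a[...,0]-8)&(a.mean(2)>130),.036),
 ("dish",(280,162,328,212),lambda a:(sat(a)<28)&(a.mean(2)>140),.017),
 ("knobS",(256,237,283,262),lambda a:a.mean(2)<50,.03),("knobL",(276,280,304,308),lambda a:a.mean(2)<50,.03)]:
    u=blob(t["img"],b,fn); print(n,np.round(u,1),world(t,u[:2],z).round(4))
for c in [(147,283),(188,377),(112,410),(70,320)]: print(world(t,(c[0]/2.66+205,c[1]/2.66+95),.012).round(3))
print("scope left", world(t,(394,240),.03),world(t,(394,170),.03))
E
```

```text
sleeve [351.8 249.7  12.2  12.6] [0.4337 0.0467 0.036 ]
dish [303.5 187.3  40.6  41.3] [0.5892 0.1592 0.017 ]
knobS [268.7 248.5  14.9  15.6] [0.4421 0.2461 0.03  ]
knobL [289.7 293.3  19.8  20.7] [0.3345 0.1979 0.03  ]
[0.558 0.267 0.012]
[0.47  0.231 0.012]
[0.442 0.301 0.012]
[0.526 0.339 0.012]
scope left [ 0.45392735 -0.05575775  0.03      ] [ 0.62372753 -0.06301544  0.03      ]
```

Request:
{"op": "move_arm", "data": {"targets": "-0.2 0 0 -0.03 0 0 0;-0.2 -0.02 -0.03 0 0 0 0;-0.2 -0.02 -0.035 0 0 0 0;-0.2 -0.02 -0.035 0 0 0 0;-0.2 -0.02 -0.035 0 0 0 0;-0.2 -0.02 -0.035 0 0 0 0;-0.2 -0.02 -0.035 0 0 0 0;-0.2 -0.02 -0.035 0 0 0 0;-0.2 -0.02 -0.035 0 0 0 0;-0.2 -0.02 -0.035 0 0 0 0"}}

```text
time: 0.93
ee_pos: [0.26, 0.311, 0.2694]
tool_rot: [-0.0, 0.117, 0.993, -0.0]
ft_force: [0.4, -0.4, 1.5]
finger_gap: 0.0525
grip_force: 0.0
```

The choice holds: the grey tube is 30 mm across, and the knob at (269,249) is smaller than the other. Next I turn the tool so it closes along world x, clear of the pink tube, and go above the sleeve.

Request:
{"op": "move_arm", "data": {"targets": "-0.2 0 0 0 0 0 6.96;-0.2 0 0 0 0 0 6.96;-0.2 0 0 0 0 0 6.96;-0.2 0 0 0 0 0 6.96;-0.2 0 0 0 0 0 6.96;-0.2 0 0 0 0 0 6.96;-0.2 0 0 0 0 0 6.96;-0.2 0 0 0 0 0 6.96;-0.2 0 0 0 0 0 6.96;-0.2 0 0 0 0 0 6.96;-0.2 0 0 0 0 0 6.96;-0.2 -0.033 0.0217 0 0 0 0;-0.2 -0.033 0.0217 0 0 0 0;-0.2 -0.033 0.0217 0 0 0 0;-0.2 -0.033 0.0217 0 0 0 0;-0.2 -0.033 0.0217 0 0 0 0;-0.2 -0.033 0.0217 0 0 0 0;-0.2 -0.033 0.0217 0 0 0 0;-0.2 -0.033 0.0217 0 0 0 0;-0.2 0 0 0 0 0 0"}}

```text
time: 2.6
ee_pos: [0.4363, 0.0427, 0.2701]
tool_rot: [0.001, 0.71, 0.704, 0.0]
ft_force: [0.3, 0.1, 1.0]
finger_gap: 0.0529
grip_force: 0.0
```

```bash
python3 - <<'E'
from h import *
from station import env
s=grab("side");t=grab("top");pickle.dump((t,s),open("pics/1.pkl","wb"))
print(env.read_state()["joint_positions"],px(s,[.434,.046,.25]),px(t,[.434,.046,.25]))
a=t["img"][160:320,210:380];b=s["img"][80:280,180:380]
o=np.zeros((376+0,800,3),np.uint8);o[:,:400]=cv2.resize(a,(400,376),interpolation=cv2.INTER_CUBIC);o[:,400:]=cv2.resize(b,(400,376),interpolation=cv2.INTER_CUBIC)
cv2.imwrite("pics/1.png",o[:,:,::-1])
E
```

```text
[-0.786045    0.0232493   0.55212875  2.08636592 -0.01386991  1.03615845
 -0.23099292] [[290.4964798  144.40437731]] [[358.80229127 252.15688616]]
```

View pics/1.png

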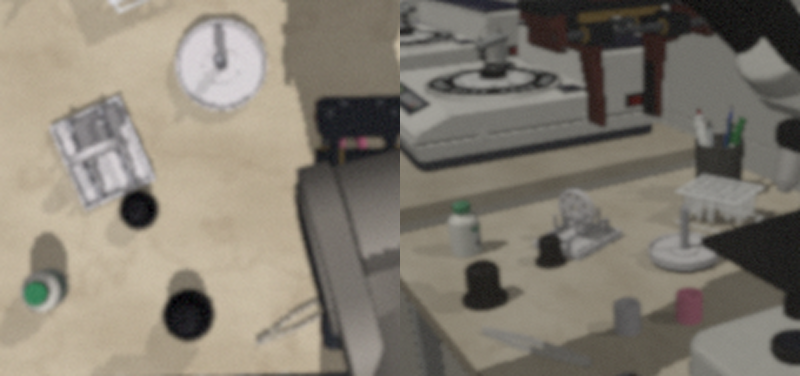

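The fingers hang right over the grey sleeve: tips in the side view at about pixel (292,145), where 144 was predicted. The rack is now lit, and the disc's edge shows at about (252,224) in the top view. I go down and grip.

Request:
{"op": "move_arm", "data": {"targets": "-0.2 0.004 -0.0026 0.033 0 0 0;-0.2 0 0 0.033 0 0 0;-0.2 0 0 0.033 0 0 0;-0.2 0 0 0.033 0 0 0;-0.2 0 0 0.033 0 0 0;-0.2 0 0 0.033 0 0 0;-0.2 0 0 0.033 0 0 0;-0.2 0 0 0.015 0 0 0;-0.2 0 0 0 0 0 0;-0.2 0 0 0 0 0 0;1 0 0 0 0 0 0;1 0 0 0 0 0 0;1 0 0 0 0 0 0;1 0 0 0 0 0 0;1 0 0 0 0 0 0;1 0 0 0 0 0 0", "force": 20}}

```text
time: 4.03
ee_pos: [0.4317, 0.0536, 0.0246]
tool_rot: [0.0, 0.707, 0.707, 0.001]
ft_force: [-1.0, 1.5, 9.4]
finger_gap: 0.03
grip_force: 20.0
```

```bash
python3 - <<'E'
from h import *
t,s=pickle.load(open("pics/1.pkl","rb"))
sat=lambda a:a.max(2)-a.min(2)
for n,b,fn,z in [ ("dish",(280,162,328,212),lambda a:(sat(a)<28)&(a.mean(2)>140),.017),("knobS",(256,237,283,262),lambda a:a.mean(2)<50,.03)]:
    u=blob(t["img"],b,fn); print(n,np.round(u,1),world(t,u[:2],z).round(4))
def crop(f,b,k):
    x0,y0,x1,y1=b;return cv2.resize(f["img"][y0:y1,x0:x1],None,fx=k,fy=k,interpolation=cv2.INTER_CUBIC)
def dr(im,f,b,k,P,col):
    q=((px(f,P)-[b[0],b[1]]+.5)*k-.5).astype(int); cv2.polylines(im,[q.reshape(-1,1,2)],True,col,1)
th=np.linspace(0,2*np.pi,40)
o=np.zeros((600,800,3),np.uint8)
def circ(c,r,z): return np.c_[c[0]+r*np.cos(th),c[1]+r*np.sin(th),0*th+z]
C=np.array([.500,.2845]);yaw=np.radians(23);ex=np.array([np.cos(yaw),np.sin(yaw)]);ey=np.array([-ex[1],ex[0]])
box=[np.r_[C+a*.048*ex+b*.04*ey,.012] for a,b in[(1,1),(1,-1),(-1,-1),(-1,1)]]
disc=[np.r_[C+ .03*np.cos(a)*ey,.0555+.03*np.sin(a)] for a in th]
S=np.array([.589,.159])
for f,b,k,ox,oy in [(t,(225,160,335,262),5.5,0,0),(s,(245,165,345,225),1.8,610,0)]:
    im=crop(f,b,k)
    if k>2: 
        dr(im,f,b,k,box,(255,0,0));dr(im,f,b,k,disc,(0,255,0))
        dr(im,f,b,k,circ(S,.048,.017),(255,0,0));dr(im,f,b,k,[np.r_[S,.0165],np.r_[S,.0815]],(0,0,255));dr(im,f,b,k,circ((.442,.246),.021,.003),(0,255,0))
    o[oy:oy+im.shape[0],ox:ox+im.shape[1]]=im
b=(250,165,350,235);k=2.0
im=crop(s,(252,170,347,225),2);o[150:150+im.shape[0],608:608+im.shape[1]]=im
dr(im,s,(252,170),2,box,(255,0,0));dr(im,s,(252,170),2,disc,(0,255,0));dr(im,s,(252,170),2,circ(S,.048,.017),(255,0,0));dr(im,s,(252,170),2,[np.r_[S,.0165],np.r_[S,.0815]],(0,0,255));o[300:300+im.shape[0],608:608+im.shape[1]]=im
cv2.imwrite("pics/2.png",o[:,:,::-1])
E
```

```text
dish [303.4 187.3  40.7  41.3] [0.5892 0.1594 0.017 ]
knobS [268.4 248.4  14.3  15. ] [0.4423 0.2467 0.03  ]
```

View pics/2.png

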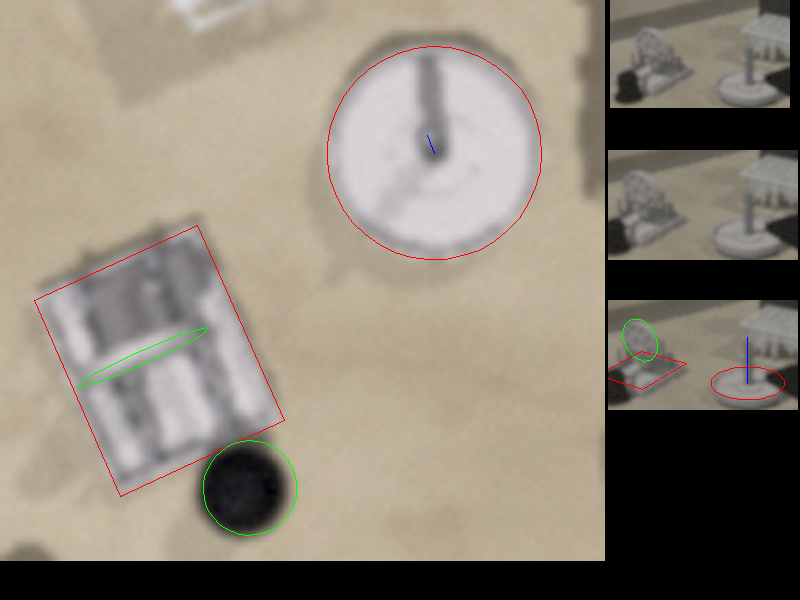

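The overlays fit. The tray, dish and disc lie within about 2 mm of rack (0.500,0.2845) at yaw 23° and stand (0.589,0.159). The TCP is about 7 mm off the sleeve in y, so I regrip while centred.

Request:
{"op": "move_arm", "data": {"targets": "-0.2 0 0 0 0 0 0;-0.2 0 0 0 0 0 0;-0.2 0 0 0 0 0 0;-0.2 -0.0065 0 0 0 0 0;-0.2 0 0 0 0 0 0;-0.2 0 0 0 0 0 0;-0.2 0 0 0 0 0 0"}}

```text
time: 4.62
ee_pos: [0.4309, 0.0464, 0.0236]
tool_rot: [-0.0, 0.707, 0.707, -0.0]
ft_force: [0.4, 0.5, 0.6]
finger_gap: 0.0522
grip_force: 0.0
```

```bash
python3 - <<'E'
from h import *
from station import env
s=grab("side");t=grab("top");pickle.dump((t,s),open("pics/3.pkl","wb"))
st=env.read_state();print(st["ee_pos"],st["tool_rot"],st["ft_force"],st["joint_positions"])
def cr(f,b):
    x0,y0,x1,y1=b;return cv2.resize(f["img"][y0:y1,x0:x1],(400,400),interpolation=cv2.INTER_CUBIC)
cv2.imwrite("pics/3.png",np.hstack([cr(t,(310,210,390,290)),cr(s,(255,195,335,275))])[:,:,::-1])
print(px(s,[[.4337,.0467,.036],[.4337,.0467,0]]))
E
```

```text
[0.43089019 0.04658536 0.02360164] [-4.30587146e-05  7.07216846e-01  7.06996697e-01 -3.26191519e-05] [ 0.28186254  0.56309214 -0.00279252] [-0.55328417  0.48276732  0.36438084  2.28985523 -0.40991111  0.42818475
  0.14865218]
[[293.31935209 240.39727881]
 [293.78411364 254.59426628]]
```

View pics/3.png

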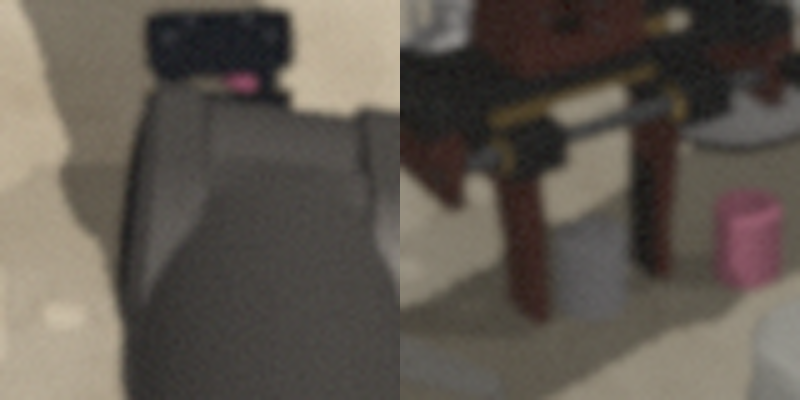

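Request:
{"op": "move_arm", "data": {"targets": "1 0 0 0 0 0 0;1 0 0 0 0 0 0;1 0 0 0 0 0 0;1 0 0 0 0 0 0;1 0 0 0 0 0 0;1 0 0 -0.016 0 0 0;1 0 0 -0.03 0 0 0;1 0 0 -0.03 0 0 0;1 0 0 -0.03 0 0 0;1 0 0 -0.03 0 0 0;1 0.018 0.026 0 0 0 0;1 0.019 0.026 0 0 0 0;1 0.019 0.026 0 0 0 0;1 0.019 0.026 0 0 0 0;1 0.019 0.027 0 0 0 0;1 0.019 0.027 0 0 0 0;1 0 0 0 0 0 0;1 0 0 0 0 0 0;1 0 0 0 0 0 0;1 0 0 0 0 0 0", "force": 20}}

```text
time: 6.38
ee_pos: [0.5878, 0.1583, 0.1594]
tool_rot: [-0.0, 0.708, 0.707, -0.001]
ft_force: [0.3, -0.0, -1.4]
finger_gap: 0.0297
grip_force: 20.0
```

```bash
python3 - <<'E'
from h import *
from station import env
s=grab("side");t=grab("top");pickle.dump((t,s),open("pics/4.pkl","wb"))
st=env.read_state();p=st["ee_pos"];print(p,st["tool_rot"],st["ft_force"],st["finger_gap"])
k=5
def cr(f,b):
    x0,y0,x1,y1=b;return cv2.resize(f["img"][y0:y1,x0:x1],None,fx=k,fy=k,interpolation=cv2.INTER_CUBIC)
b=(280,130,360,230)
im=cr(s,b)
def dr(P,c,cl=False):
    q=((px(s,P)-[b[0],b[1]]+.5)*k-.5).astype(int);cv2.polylines(im,[q.reshape(-1,1,2)],cl,c,1)
S=[.5892,.159]
dr([[*S,.0165],[*S,.0815]],(0,0,255))
th=np.linspace(0,6.283,40)
dr(np.c_[S[0]+.048*np.cos(th),S[1]+.048*np.sin(th),0*th+.019],(255,0,0),True)
zb=p[2]-.0236
for z in(zb,zb+.036): dr(np.c_[p[0]+.015*np.cos(th),p[1]+.015*np.sin(th),0*th+z],(0,255,0),True)
cv2.imwrite("pics/4.png",np.hstack([cr(s,b),im])[:,:,::-1])
E
```

```text
[0.58806727 0.15859012 0.15975929] [-2.43720304e-04  7.07600566e-01  7.06612581e-01 -1.98923218e-04] [ 0.4799707  -1.10442795 -1.59982971] 0.029916067474259518
```

View pics/4.png

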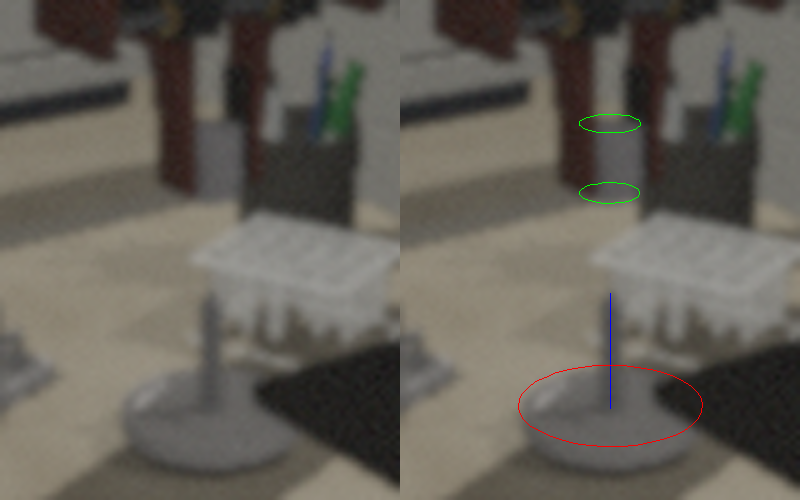

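The sleeve hangs upright between the fingers, bottom at about crop (215,197), right over the post tip at crop (211,293). I lower it with force checks.

Request:
{"op": "move_arm", "data": {"targets": "1 0.001 0.0005 0.025 0 0 0;1 0 0 0.025 0 0 0;1 0 0 0.004 0 0 0;1 0 0 0.004 0 0 0;1 0 0 0.004 0 0 0;1 0 0 0.003 0 0 0;1 0 0 0 0 0 0;1 0 0 0 0 0 0"}}

```text
time: 7.15
ee_pos: [0.5899, 0.1606, 0.0954]
tool_rot: [0.0, 0.707, 0.707, 0.001]
ft_force: [-0.6, -0.8, 0.1]
finger_gap: 0.0299
grip_force: 20.0
```

Request:
{"op": "move_arm", "data": {"targets": "1 0 0 0.006 0 0 0;1 0 0 0.008 0 0 0;1 0 0 0.008 0 0 0;1 0 0 0.008 0 0 0;1 0 0 0.008 0 0 0;1 0 0 0.008 0 0 0;1 0 0 0.007 0 0 0;1 0 0 0 0 0 0;1 0 0 0 0 0 0;1 0 0 0 0 0 0"}}

```text
time: 7.98
ee_pos: [0.5895, 0.1605, 0.0417]
tool_rot: [0.0, 0.707, 0.707, 0.0]
ft_force: [0.7, -0.1, -1.1]
finger_gap: 0.03
grip_force: 20.0
```

Request:
{"op": "move_arm", "data": {"targets": "1 0 0 0.0015 0 0 0;1 0 0 0 0 0 0;-0.2 0 0 0 0 0 0;-0.2 0 0 0 0 0 0;-0.2 0 0 0 0 0 0;-0.2 0 0 0 0 0 0;-0.2 0 0 0 0 0 0;-0.2 0 0 -0.02 0 0 0;-0.2 0 0 -0.03 0 0 0;-0.2 0 0 -0.035 0 0 0;-0.2 0 0 -0.035 0 0 0;-0.2 0 0 -0.035 0 0 0;-0.2 -0.03 -0.02 -0.015 0 0 0;-0.2 -0.03 -0.02 0 0 0 0;-0.2 -0.03 -0.02 0 0 0 0;-0.2 -0.03 -0.02 0 0 0 0;-0.2 0 0 0 0 0 0;-0.2 0 0 0 0 0 0"}}

```text
time: 9.48
ee_pos: [0.5085, 0.0388, 0.2106]
tool_rot: [-0.0, 0.708, 0.706, 0.0]
ft_force: [0.3, -0.1, -0.1]
finger_gap: 0.0526
grip_force: 0.0
```

```bash
python3 - <<'E'
from h import *
from station import env
s=grab("side");t=grab("top");pickle.dump((t,s),open("pics/5.pkl","wb"))
st=env.read_state();print(st["ee_pos"],st["tool_rot"],st["joint_positions"])
t1,_=pickle.load(open("pics/1.pkl","rb"))
yaw=np.radians(23);ex=np.array([np.cos(yaw),np.sin(yaw)]);ey=np.array([-ex[1],ex[0]]);C=np.array([.5,.2845])
for f,nm in((t1,"old"),(t,"new")):
  g=cv2.cvtColor(f["img"],cv2.COLOR_RGB2GRAY).astype(np.float32)
  for z,vs in((.0855,(-.004,0,.004)),(.078,(-.018,-.016,.016,.018))):
    for v in vs:
      us=np.arange(-.02,.021,.002)
      q=px(f,[np.r_[C+u*ex+v*ey,z] for u in us]).astype(np.float32)
      print(nm,z,v,cv2.remap(g,q[:,0].copy(),q[:,1].copy(),cv2.INTER_CUBIC).ravel().astype(int))
b=(225,155,335,240);x0,y0,x1,y1=b
A=cv2.resize(t["img"][y0:y1,x0:x1],(400,309),interpolation=cv2.INTER_CUBIC)
B=cv2.resize(s["img"][y0:y1,245:355],(400,309),interpolation=cv2.INTER_CUBIC)
cv2.imwrite("pics/5.png",np.hstack([A,B])[:,:,::-1])
E
```

```text
[0.50995086 0.04141514 0.21040451] [5.55658454e-05 7.06941527e-01 7.07271784e-01 5.45770817e-04] [-0.70120022  0.26759671  0.59550762  2.0040164  -0.18796675  0.92201726
 -0.00765131]
old 0.0855 -0.004 [189 190 190 186 189 181 165 155 159 178 194 196 173 144 126 122 126 127
 126 125 126]
old 0.0855 0 [167 167 163 152 140 136 134 138 151 178 200 204 184 153 134 132 134 132
 132 133 135]
old 0.0855 0.004 [128 128 126 123 124 132 136 136 154 181 199 201 184 158 138 130 129 129
 131 131 131]
old 0.078 -0.018 [198 201 199 199 196 186 169 152 149 158 168 171 157 133 122 120 122 125
 123 122 130]
old 0.078 -0.016 [207 208 207 207 207 202 183 159 150 160 174 177 163 144 134 131 131 130
 131 130 135]
old 0.078 0.016 [171 174 177 174 166 157 156 157 160 167 177 181 174 165 166 179 189 188
 188 188 180]
old 0.078 0.018 [185 185 187 184 180 180 176 167 163 164 172 175 171 175 189 200 205 205
 205 205 201]
new 0.0855 -0.004 [192 193 193 190 191 181 168 159 162 182 201 201 178 147 126 125 128 128
 128 128 130]
new 0.0855 0 [171 168 163 153 141 137 137 142 156 182 202 205 188 158 138 133 135 137
 136 136 135]
new 0.0855 0.004 [129 131 128 124 124 135 137 138 154 183 201 203 186 157 137 136 131 133
 134 134 133]
new 0.078 -0.018 [201 203 202 202 197 189 173 156 149 159 170 171 157 135 123 123 125 126
 126 124 131]
new 0.078 -0.016 [212 212 211 211 212 204 186 163 153 163 177 180 166 149 136 132 132 132
 137 134 138]
new 0.078 0.016 [174 180 181 175 167 161 159 160 161 169 180 183 174 164 168 181 193 193
 191 190 183]
new 0.078 0.018 [187 187 190 188 182 181 180 171 166 168 175 177 176 179 192 202 208 212
 209 207 204]
```

View pics/5.png

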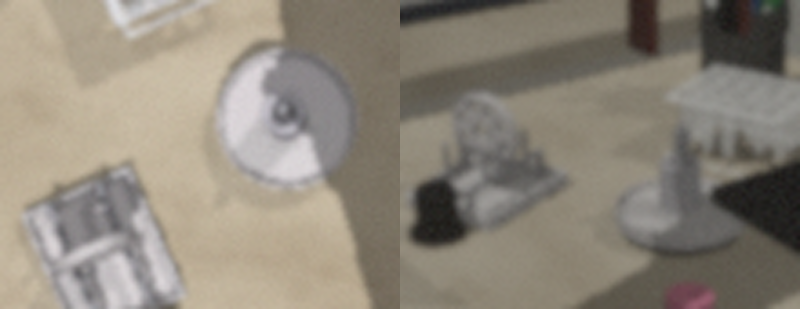

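The sleeve stands round the post in both views: top crop (285,110), side crop (680,190). The disc still stands in the rack, its top edge within 1 mm of the estimate. Next I go above it.

Request:
{"op": "move_arm", "data": {"targets": "-0.4 0.0348 -0.0013 0 0 0 0;-0.4 0.0348 -0.0013 0 0 0 0;-0.4 0.0348 -0.0013 0 0 0 0;-0.4 0.0348 -0.0013 0 0 0 0;-0.4 0.0348 -0.0013 0 0 0 0;-0.4 0.0348 -0.0013 0 0 0 0;-0.4 0.0348 -0.0012 0 0 0 0;-0.4 0 0 0 0 0 -5.75;-0.4 0 0 0 0 0 -5.75;-0.4 0 0 0 0 0 -5.75;-0.4 0 0 0 0 0 -5.75;-0.4 0 0 0.03 0 0 0;-0.4 0 0 0.03 0 0 0;-0.4 0 0 0.02 0 0 0;-0.4 0 0 0 0 0 0;-0.4 0 0 0 0 0 0;-0.4 0 0 0 0 0 0"}}

```text
time: 11.0
ee_pos: [0.5012, 0.2853, 0.131]
tool_rot: [0.0, 0.552, 0.834, 0.001]
ft_force: [0.1, -0.1, 0.6]
finger_gap: 0.0615
grip_force: 0.0
```

```bash
python3 - <<'E'
from h import *
from station import env
st=env.read_state();q=st["tool_rot"];M=R.from_quat([q[1],q[2],q[3],q[0]]).as_matrix()
print(st["ee_pos"],"tool y angle",np.degrees(np.arctan2(M[1,1],M[0,1])),"err in tool:",M.T@(np.array([.501,.285,.0715])-st["ee_pos"]),st["joint_positions"],st["finger_gap"])
E
```

```text
[0.5012041  0.28533724 0.1310196 ] tool y angle 23.041882937272543 err in tool: [-0.00024505 -0.00039887  0.05951906] [-0.91413551  0.46362917  0.3739425   1.91301369 -0.22867106  0.80478561
 -0.01467997] 0.06146858856005299
```

Request:
{"op": "move_arm", "data": {"targets": "-0.4 0 0 0.03 0 0 0;-0.4 0 0 0.0295 0 0 0;-0.4 0 0 0 0 0 0;-0.4 0 0 0 0 0 0;1 0 0 0 0 0 0;1 0 0 0 0 0 0;1 0 0 0 0 0 0;1 0 0 0 0 0 0;1 0 0 0 0 0 0;1 0 0 0 0 0 0;1 0 0 0 0 0 0;1 0 0 0 0 0 0", "force": 12}}

```text
time: 12.0
ee_pos: [0.5005, 0.2842, 0.0707]
tool_rot: [-0.0, 0.552, 0.834, 0.0]
ft_force: [0.0, -0.0, -1.1]
finger_gap: 0.0117
grip_force: 0.0
```

Request:
{"op": "move_arm", "data": {"targets": "1 0 0 0 0 0 0;1 0 0 0 0 0 0;1 0 0 0 0 0 0;1 0 0 0 0 0 0", "force": 15}}

```text
time: 12.33
ee_pos: [0.5005, 0.2841, 0.0706]
tool_rot: [0.0, 0.552, 0.834, 0.0]
ft_force: [1.1, -0.1, 0.4]
finger_gap: 0.0075
grip_force: 15.0
```

Request:
{"op": "move_arm", "data": {"targets": "1 0 0 -0.02 0 0 0;1 0 0 -0.03 0 0 0;1 0 0 -0.035 0 0 0;1 0 0 -0.035 0 0 0;1 0 0 0 0 0 -6.7;1 0 0 0 0 0 -6.7;1 0 0 0 0 0 -6.7;1 0 0 0 0 0 -6.7;1 0 0 0 0 0 -6.7;1 0 0 0 0 0 -6.7;1 0 0 0 0 0 -6.7;1 0 0 0 0 0 -6.7;1 0 0 0 0 0 -6.7;1 0 0 0 0 0 -6.7;1 0.008 -0.0345 0 0 0 0;1 0.008 -0.0345 0 0 0 0;1 0.008 -0.0345 0 0 0 0;1 0.008 -0.0345 0 0 0 0;1 0.008 -0.0345 0 0 0 0;1 0 0 0 0 0 0"}}

```text
time: 14.0
ee_pos: [0.4583, 0.1043, 0.1902]
tool_rot: [-0.001, 0.004, 1.0, -0.001]
ft_force: [-0.6, -0.5, -0.5]
finger_gap: 0.0082
grip_force: 15.0
```

Request:
{"op": "move_arm", "data": {"targets": "1 0 0 0 -6.25 0 0;1 0 0 0 -6.25 0 0;1 0 0 0 -6.25 0 0;1 0 0 0 -6.25 0 0;1 0 0 0 0 0 0;1 0 0 0 0 0 0"}}

```text
time: 14.5
ee_pos: [0.4602, 0.1098, 0.1899]
tool_rot: [-0.001, 0.003, 0.977, 0.215]
ft_force: [-0.6, -0.6, -0.3]
finger_gap: 0.0079
grip_force: 15.0
```

```bash
python3 - <<'E'
from h import *
from station import env
st=env.read_state();q=st["tool_rot"];M=R.from_quat([q[1],q[2],q[3],q[0]]).as_matrix()
print(st["ee_pos"],M.round(3),"to touch, in tool:",M.T@(np.array([.46,.111,.0425])-st["ee_pos"]),st["joint_positions"],st["finger_gap"],st["grip_force"])
s=grab("side");t=grab("top")
A=cv2.resize(t["img"][160:320,230:390],(400,400),interpolation=cv2.INTER_CUBIC)
B=cv2.resize(s["img"][90:290,200:400],(400,400),interpolation=cv2.INTER_CUBIC)
cv2.imwrite("pics/6.png",np.hstack([A,B])[:,:,::-1])
E
```

```text
[0.46023621 0.10984495 0.18992716] [[-1.     0.006 -0.   ]
 [ 0.005  0.908  0.42 ]
 [ 0.003  0.42  -0.908]] to touch, in tool: [-0.00014099 -0.06086612  0.13428124] [-0.21863647  0.22925282  0.15477571  2.13744709 -0.63940177  0.85574326
  1.94308619] 0.00787800545172655 14.99979582106159
```

View pics/6.png

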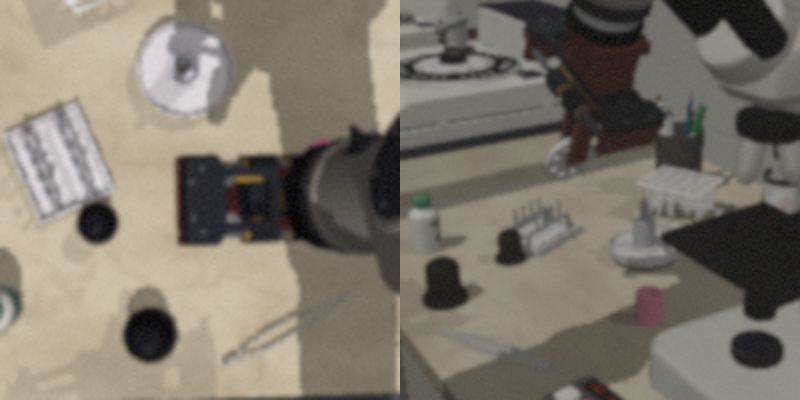

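The disc is held, leaned 25°, at side crop (565,160), and the rack at top crop (60,160) is empty. The stack and the bystanders have not moved. I set the disc down about 45 mm further left, clear of the microscope.

Request:
{"op": "move_arm", "data": {"targets": "1 0 0.0204 0.0095 0 0 0;1 0 0.0204 0.0095 0 0 0;1 0 -0.012 0.0265 0 0 0;1 0 -0.012 0.0265 0 0 0;1 0 -0.012 0.0265 0 0 0;1 0 -0.012 0.0265 0 0 0;1 0 -0.009 0.0195 0 0 0;1 0 -0.0028 0.006 0 0 0;1 0 0 0 0 0 0;1 0 0 0 0 0 0"}}

```text
time: 15.43
ee_pos: [0.4606, 0.1594, 0.0468]
tool_rot: [-0.0, -0.001, 0.976, 0.216]
ft_force: [0.5, -0.0, -0.1]
finger_gap: 0.0081
grip_force: 15.0
```

Request:
{"op": "move_arm", "data": {"targets": "1 0 -0.0008 0.0018 0 0 0;1 0 -0.0008 0.0018 0 0 0;1 0 0 0 0 0 0;1 0 0 0 0 0 0"}}

```text
time: 15.77
ee_pos: [0.4615, 0.1588, 0.0439]
tool_rot: [0.001, -0.0, 0.976, 0.217]
ft_force: [-0.4, -0.2, 6.4]
finger_gap: 0.0078
grip_force: 15.0
```

Request:
{"op": "move_arm", "data": {"targets": "0.35 0 0 0 0 0 0;0.35 0 0 0 0 0 0;0.35 0 0 0 0 0 0;0.35 0 0 0 0 0 0;0.35 0 0 -0.01 0 0 0;0.35 0 0 -0.015 0 0 0;0.35 0 0 -0.02 0 0 0;0.35 0 0 -0.03 0 0 0;0.35 0 0 -0.03 0 0 0;0.35 0 0 -0.03 0 0 0;0.35 0 0 0 6.25 0 0;0.35 0 0 0 6.25 0 0;0.35 0 0 0 6.25 0 0;0.35 0 0 0 6.25 0 0;0.35 0 0.03 -0.02 0 0 0;-1 0 0.03 -0.02 0 0 0;-1 0 0.03 0 0 0 0;-1 0 0.03 0 0 0 0;-1 0 0 0 0 0 0;-1 0 0 0 0 0 0"}}

```text
time: 17.43
ee_pos: [0.4601, 0.2222, 0.2051]
tool_rot: [0.0, -0.001, 1.0, -0.0]
ft_force: [1.3, -0.0, 0.6]
finger_gap: 0.0583
grip_force: 0.0
```

```bash
python3 - <<'E'
from h import *
from station import env
st=env.read_state();print(st["ee_pos"],st["tool_rot"])
s=grab("side");t=grab("top");pickle.dump((t,s),open("pics/7.pkl","wb"))
t1,s1=pickle.load(open("pics/5.pkl","rb"))
# new white, low saturation pixels
def m(a): a=a.astype(int);return (a.max(2)-a.min(2)<30)&(a.mean(2)>130)
x0,y0,x1,y1=300,200,350,262
from collections import Counter
k=(m(t["img"])&~m(t1["img"]))
n,l,stt,c=cv2.connectedComponentsWithStats(k.astype(np.uint8))
for i in range(1,n):
    if stt[i,4]>30: print("top",stt[i],c[i].round(1),world(t,c[i],.008).round(4))
w=world
for i in range(1,n):
    if stt[i,4]>30: print("side pred",px(s,world(t,c[i],.008)).round(1))
k=(m(s["img"])&~m(s1["img"]))
n,l,stt,c=cv2.connectedComponentsWithStats(k.astype(np.uint8))
for i in range(1,n):
    if stt[i,4]>30: print("side",stt[i],c[i].round(1))
cv2.imwrite("pics/7.png",np.hstack([cv2.resize(t["img"][160:320,230:390],(400,400),interpolation=cv2.INTER_CUBIC),cv2.resize(s["img"][130:270,200:340],(400,400),interpolation=cv2.INTER_CUBIC)])[:,:,::-1])
E
```

```text
[0.46005476 0.22216165 0.20505274] [ 1.00837447e-04 -1.28021135e-03  9.99999175e-01 -3.16631601e-05]
top [323 113  17  22  37] [334.6 122.4] [0.7519 0.0775 0.008 ]
top [ 393  165   28   85 1017] [401.9 211.5] [ 0.5232 -0.0815  0.008 ]
top [262 173  24   8  49] [273.9 178. ] [0.6156 0.2327 0.008 ]
top [314 228  11  25 205] [318.3 239.7] [0.4598 0.1265 0.008 ]
top [220 234  18  15  50] [227.3 241.2] [0.4626 0.3503 0.008 ]
top [265 241  22  22 199] [274.7 251.9] [0.4331 0.2342 0.008 ]
top [207 266  24  43 236] [220.2 284.2] [0.3587 0.3685 0.008 ]
top [424 283   6   9  34] [426.4 287.2] [ 0.3375 -0.1327  0.008 ]
top [403 286   9   9  73] [406.8 290. ] [ 0.3322 -0.0849  0.008 ]
top [ 398  366   45   34 1243] [423.1 381.9] [ 0.115 -0.114  0.008]
top [404 393   9   7  39] [407.1 397. ] [ 0.0813 -0.0742  0.008 ]
side pred [[388.8 209.6]]
side pred [[363.5 265.5]]
side pred [[314.1 202.1]]
side pred [[285.4 233.3]]
side pred [[245.9 200.9]]
side pred [[254.9 219.2]]
side pred [[208.  207.9]]
side pred [[300.9 315.4]]
side pred [[284.  301.5]]
side pred [[163.6 369.4]]
side pred [[132.8 362. ]]
side [303  18  45   3  92] [324.6  18.9]
side [259 184  19   9  80] [266.9 187.9]
side [270 202  13   7  49] [276.9 204.8]
side [231 223  33  19 257] [245. 232.]
side [284 224  11  12  76] [288.9 229.1]
side [184 229  27  17 163] [194.4 234.5]
side [219 242  20   6  48] [230.8 245.5]
side [201 244  17   9  54] [207.3 248.1]
```

Request:
{"op": "move_arm", "data": {"targets": "-1 0 0.035 0 0 0 0;-1 0 0.035 0 0 0 0;-1 0 0.035 0 0 0 0;-1 0 0.035 0 0 0 0;-1 0 0 0 0 0 0"}}

```text
time: 17.95
ee_pos: [0.4593, 0.367, 0.2047]
tool_rot: [-0.0, -0.003, 1.0, 0.002]
ft_force: [-0.5, 0.5, -0.5]
finger_gap: 0.0877
grip_force: 0.0
```

```bash
python3 - <<'E'
from h import *
s=grab("side");t=grab("top");pickle.dump((t,s),open("pics/8.pkl","wb"))
sat=lambda a:a.max(2)-a.min(2)
b=(290,222,340,262)
u=blob(t["img"],b,lambda a:(sat(a)<30)&(a.mean(2)>110));print(np.round(u,1),world(t,u[:2],.006).round(4), "60mm =",.06*459.2/1.133)
th=np.linspace(0,6.283,60);w=world(t,u[:2],.006)
T=t["img"][160:280,250:370].copy();T=cv2.resize(T,(400,400),interpolation=cv2.INTER_CUBIC);k=400/120
q=((px(t,np.c_[w[0]+.03*np.cos(th),w[1]+.03*np.sin(th),0*th+.008])-[250,160]+.5)*k).astype(int);cv2.polylines(T,[q.reshape(-1,1,2)],True,(255,0,0),1)
S=cv2.resize(s["img"][160:260,240:340],(400,400),interpolation=cv2.INTER_CUBIC)
q=((px(s,np.c_[w[0]+.03*np.cos(th),w[1]+.03*np.sin(th),0*th+.008])-[240,160]+.5)*4).astype(int);cv2.polylines(S,[q.reshape(-1,1,2)],True,(255,0,0),1)
cv2.imwrite("pics/8.png",np.hstack([T,S])[:,:,::-1])
E
```

```text
[318.6 244.5  29.8  57.5] [0.4479 0.1262 0.006 ] 60mm = 24.317740511915268
```

View pics/8.png

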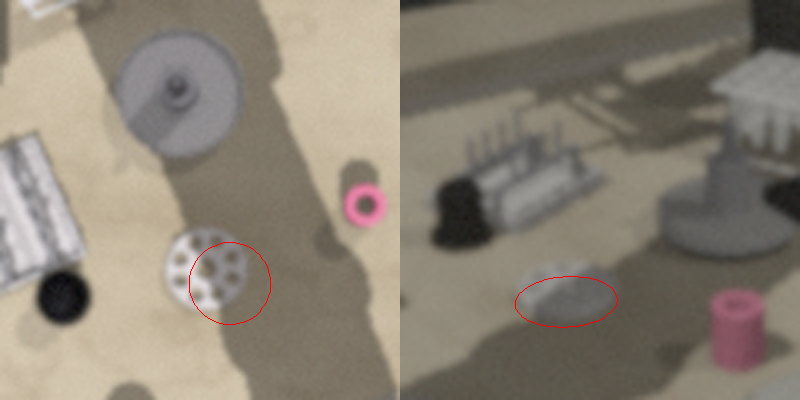

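The disc lies flat and whole at top crop (206,270), which is pixel (311.3,240.5). My automatic ellipse was misled by the shadow, so I refit by colour ratio.

```bash
python3 - <<'E'
from h import *
t,s=pickle.load(open("pics/8.pkl","rb"))
for th in(.84,.87,.9):
    u=blob(cv2.GaussianBlur(t["img"],(0,0),.8),(295,224,328,257),lambda a:a[...,2]/a[...,0].clip(1)>th);print(np.round(u,1),world(t,u[:2],.006).round(4))
print(world(t,(311.3,240.5),.006))
for f in (pickle.load(open("pics/5.pkl","rb")),(t,s)):
    u=blob(cv2.GaussianBlur(f[0]["img"],(0,0),.8),(278,162,330,212),lambda a:a[...,2]/a[...,0].clip(1)>.87);print("dish",np.round(u,1),world(f[0],u[:2],.017).round(4))
E
```

```text
[311.3 240.2  26.5  26.8] [0.459  0.1438 0.006 ]
[311.3 240.2  25.5  25.7] [0.459  0.1437 0.006 ]
[311.3 240.2  24.5  24.6] [0.459  0.1437 0.006 ]
[0.45831236 0.14378531 0.006     ]
dish [303.4 187.   40.3  40.6] [0.5899 0.1594 0.017 ]
dish [303.6 187.2  40.   40.3] [0.5896 0.159  0.017 ]
```

Request:
{"op": "move_arm", "data": {"targets": "-1 0 -0.0312 0 0 0 0;-1 0 -0.0312 0 0 0 0;-1 0 -0.0312 0 0 0 0;-1 0 -0.0312 0 0 0 0;-1 0 -0.0312 0 0 0 0;-1 0 -0.0312 0 0 0 0;-1 0 -0.0312 0.02 0 0 0;-1 0 0 0.03 0 0 0;-1 0 0 0.03 0 0 0;-1 0 0 0.03 0 0 0;-1 0 0 0.03 0 0 0;-1 0 0 0.015 0 0 0;-1 0 0 0 0 0 0;-1 0 0 0 0 0 0;-1 0 0 0 0 0 0"}}

```text
time: 19.3
ee_pos: [0.4611, 0.1415, 0.0508]
tool_rot: [0.001, 0.001, 1.0, 0.0]
ft_force: [-0.7, 0.4, -0.6]
finger_gap: 0.0879
grip_force: 0.0
```

```bash
python3 - <<'E'
from h import *
from station import env
st=env.read_state();q=st["tool_rot"];M=R.from_quat([q[1],q[2],q[3],q[0]]).as_matrix()
print(st["ee_pos"],"in tool:",M.T@(np.array([.459,.1437,.0190])-st["ee_pos"]),q,st["finger_gap"])
E
```

```text
[0.46108615 0.14150716 0.0508235 ] in tool: [0.00213304 0.00217578 0.03182156] [6.53634201e-04 1.21117022e-03 9.99999035e-01 1.87703135e-04] 0.08786794121421733
```

Request:
{"op": "move_arm", "data": {"targets": "-1 0.002 0.0022 0.02 0 0 0;-1 0 0 0.0095 0 0 0;-1 0 0 0 0 0 0;-1 0 0 0 0 0 0;-1 0 0 0.001 0 0 0;-1 0 0 0 0 0 0"}}

```text
time: 19.8
ee_pos: [0.4589, 0.145, 0.0198]
tool_rot: [0.001, 0.0, 1.0, 0.0]
ft_force: [-0.0, -0.3, -0.2]
finger_gap: 0.0878
grip_force: 0.0
```

Request:
{"op": "move_arm", "data": {"targets": "1 0 0 0 0 0 0;1 0 0 0 0 0 0;1 0 0 0 0 0 0;1 0 0 0 0 0 0;1 0 0 0 0 0 0;1 0 0 0 0 0 0;1 0 0 0 0 0 0;1 0 0 0 0 0 0", "force": 15}}

```text
time: 20.47
ee_pos: [0.4584, 0.1449, 0.0192]
tool_rot: [-0.0, 0.0, 1.0, 0.0]
ft_force: [-0.5, 0.5, 2.6]
finger_gap: 0.0599
grip_force: 15.0
```

Request:
{"op": "move_arm", "data": {"targets": "1 0 0 -0.016 0 0 0;1 0 0 -0.03 0 0 0;1 0 0 -0.03 0 0 0;1 0 0 -0.03 0 0 0;1 -0.0261 0.003 0 0 0 0;1 -0.0261 0.003 0 0 0 0;1 -0.0261 0.003 0 0 0 0;1 -0.0261 0.003 0 0 0 0;1 -0.0261 0.003 0 0 0 0;1 0 0 0 0 0 0;1 0 0 0 0 0 0;1 0 0 0 0 0 0;1 0 0 0 0 0 0"}}

```text
time: 21.55
ee_pos: [0.5875, 0.1597, 0.1247]
tool_rot: [-0.001, 0.0, 1.0, 0.0]
ft_force: [0.2, 0.0, -1.1]
finger_gap: 0.0593
grip_force: 15.0
```

```bash
python3 - <<'E'
from h import *
from station import env
st=env.read_state();print(st["ee_pos"],st["tool_rot"],st["ft_force"],st["finger_gap"],st["grip_force"])
s=grab("side");t=grab("top");pickle.dump((t,s),open("pics/9.pkl","wb"))
E
```

```text
[0.58754296 0.15969803 0.12474316] [-8.18083290e-04  2.15782914e-05  9.99999665e-01  4.86153989e-06] [ 0.16971205  0.0469871  -1.1292913 ] 0.059292079930643 14.999855682835914
```

Request:
{"op": "move_arm", "data": {"targets": "1 -0.0017 0 0.01 0 0 0;1 0 0 0.01 0 0 0;1 0 0 0.004 0 0 0;1 0 0 0.004 0 0 0;1 0 0 0.004 0 0 0;1 0 0 0 0 0 0;1 0 0 0 0 0 0"}}

```text
time: 22.23
ee_pos: [0.5905, 0.1598, 0.0929]
tool_rot: [-0.0, 0.0, 1.0, 0.0]
ft_force: [-0.3, -0.4, -0.3]
finger_gap: 0.0592
grip_force: 15.0
```

Request:
{"op": "move_arm", "data": {"targets": "1 0.0005 0 0.004 0 0 0;1 0 0 0.004 0 0 0;1 0 0 0.004 0 0 0;1 0 0 0.004 0 0 0;1 0 0 0.003 0 0 0;1 0 0 0.001 0 0 0;1 0 0 0 0 0 0;1 0 0 0 0 0 0;1 0 0 0 0 0 0"}}

```text
time: 22.98
ee_pos: [0.5903, 0.1599, 0.0733]
tool_rot: [0.0, 0.0, 1.0, 0.0]
ft_force: [-0.2, 0.2, -0.0]
finger_gap: 0.0597
grip_force: 15.0
```

Request:
{"op": "move_arm", "data": {"targets": "1 0 0 0.001 0 0 0;1 0 0 0.001 0 0 0;1 0 0 0 0 0 0;1 0 0 0 0 0 0"}}

```text
time: 23.32
ee_pos: [0.5903, 0.1599, 0.0713]
tool_rot: [0.0, 0.0, 1.0, 0.0]
ft_force: [-0.1, -0.5, 0.6]
finger_gap: 0.0598
grip_force: 15.0
```

Request:
{"op": "move_arm", "data": {"targets": "0 0 0 0 0 0 0;-0.6 0 0 0 0 0 0;-0.6 0 0 0 0 0 0;-0.6 0 0 0 0 0 0;-0.6 0 0 0 0 0 0;-0.6 0 0 -0.02 0 0 0;-0.6 0 0 -0.03 0 0 0;-0.6 0 0 -0.03 0 0 0;-0.6 0.02 0 -0.03 0 0 0;-0.4 0.03 0 -0.03 0 0 0;-0.2 0.033 0 0 0 0 0;-0.2 0.033 0 0 0 0 0;-0.2 0.033 0 0 0 0 0;-0.2 0 0 0 0 0 0;-0.2 0 0 0 0 0 0"}}

```text
time: 24.57
ee_pos: [0.4404, 0.16, 0.2109]
tool_rot: [-0.0, -0.001, 1.0, 0.001]
ft_force: [0.4, -0.5, -0.5]
finger_gap: 0.053
grip_force: 0.0
```

```bash
python3 - <<'E'
from h import *
from station import env
st=env.read_state();print(st["ee_pos"],st["tool_rot"],st["ft_force"])
s=grab("side");t=grab("top");pickle.dump((t,s),open("pics/10.pkl","wb"))
u=blob(cv2.GaussianBlur(t["img"],(0,0),.8),(292,170,316,200),lambda a:a.mean(2)>0);
# disc check: model silhouettes against the image by synth of knob
from scipy.optimize import minimize
t1,s1=pickle.load(open("pics/1.pkl","rb"))
th=np.linspace(0,6.283,48)
def sil(f,c,off,shape):
    m=np.zeros((shape[0]*8,shape[1]*8),np.uint8)
    for za,zb,r in((0,.005,.021),(.005,.04,.015)):
        P=np.vstack([np.c_[c[0]+r*np.cos(th),c[1]+r*np.sin(th),0*th+z] for z in(za,zb)])
        q=((px(f,P)-off+.5)*8-.5).astype(np.float32)
        cv2.fillConvexPoly(m,cv2.convexHull(q).round().astype(int),1)
    m=cv2.GaussianBlur(m.astype(np.float32),(0,0),8)
    return cv2.resize(m,(shape[1],shape[0]),interpolation=cv2.INTER_AREA)
def fit(f,b,c0):
    x0,y0,x1,y1=b;g=f["img"][y0:y1,x0:x1].mean(2)
    d=np.clip((110-g)/90,0,1)
    return minimize(lambda c:((sil(f,c,[x0,y0],g.shape)-d)**2).sum(),c0,method="Nelder-Mead",options=dict(initial_simplex=[c0,np.add(c0,[.004,0]),np.add(c0,[0,.004])]))
for nm,f,b in(("top1",t1,(256,237,283,262)),("top5",pickle.load(open("pics/5.pkl","rb"))[0],(256,237,283,262)),("side1",s1,(243,200,268,226))):
    r=fit(f,b,[.442,.246]);print(nm,r.x.round(4),r.fun)
E
```

```text
[0.44038371 0.15999166 0.21090109] [-4.34909432e-05 -6.77320915e-04  9.99999631e-01  5.26085456e-04] [ 0.35652221 -0.48716654 -0.51156947]Traceback (most recent call last):
  File "<stdin>", line 5, in <module>
  File "h.py", line 15, in blob
    c=max(cs,key=cv2.contourArea); h=cv2.convexHull(c); (e,ax,_)=cv2.fitEllipse(h)
                                                                 ~~~~~~~~~~~~~~^^^
cv2.error: OpenCV(4.12.0) /io/opencv/modules/imgproc/src/shapedescr.cpp:361: error: (-201:Incorrect size of input array) There should be at least 5 points to fit the ellipse in function 'fitEllipseNoDirect'
```

```bash
python3 - <<'E'
from h import *
from scipy.optimize import minimize
P5=pickle.load(open("pics/5.pkl","rb"));P10=pickle.load(open("pics/10.pkl","rb"));t1,s1=pickle.load(open("pics/1.pkl","rb"))
th=np.linspace(0,6.283,48)
def mask(f,c,cyl,off,shape):
    m=np.zeros((shape[0]*8,shape[1]*8),np.uint8)
    for za,zb,r in cyl:
        P=np.vstack([np.c_[c[0]+r*np.cos(th),c[1]+r*np.sin(th),0*th+z] for z in(za,zb)])
        q=((px(f,P)-off+.5)*8-.5).astype(np.float32)
        cv2.fillConvexPoly(m,cv2.convexHull(q).round().astype(int),1)
    m=cv2.GaussianBlur(m.astype(np.float32),(0,0),8)
    return cv2.resize(m,(shape[1],shape[0]),interpolation=cv2.INTER_AREA)
K=((0,.005,.021),(.005,.04,.015))
def fit(f,b,c0):
    x0,y0,x1,y1=b;g=f["img"][y0:y1,x0:x1].mean(2);d=np.clip((110-g)/90,0,1)
    return minimize(lambda c:((mask(f,c,K,[x0,y0],g.shape)-d)**2).sum(),c0,method="Nelder-Mead",options=dict(initial_simplex=[c0,np.add(c0,[.004,0]),np.add(c0,[0,.004])]))
for nm,f,b in(("top1",t1,(256,237,283,262)),("top5",P5[0],(256,237,283,262)),("side1",s1,(243,200,268,226))):
    r=fit(f,b,[.442,.246]);print(nm,r.x.round(4),round(r.fun,2))
# disc seated? correlate side-view change with disc masks at several heights
x0,y0,x1,y1=285,170,365,230
d=np.abs(P10[1]["img"][y0:y1,x0:x1].astype(float)-P5[1]["img"][y0:y1,x0:x1]).mean(2)
for z in(.046,.052,.056,.06,.066): print(z,np.corrcoef(mask(P10[1],(.59,.16),((z-.004,z+.004,.03),),[x0,y0],d.shape).ravel(),d.ravel())[0,1].round(3))
np.set_printoptions(linewidth=250);print(d[5:50:2,15:65:2].astype(int))
E
```

```text
top1 [0.4424 0.2502] 18.23
top5 [0.4421 0.2496] 19.04
side1 [0.4413 0.2491] 26.98
0.046 0.439
0.052 0.361
0.056 0.305
0.06 0.24
0.066 0.16
[[ 0  0  1  2  2  0  2  1  0  1  0  1  0  1  0  0  2  3  0  2  0  1  2  2  2]
 [ 3  1  0  0  2  1  1  0  1  0  1  1  0  0  0  0  2  0  0  0  0  1  0  0  2]
 [ 1  2  1  4  1  2  0  1  1  1  1  1  2  1  1  0  1  0  2  1  1  0  1  1  1]
 [ 0  1  1  1  0  0  0  0  1  0  0  2  0  1  1  0  0  0  1  1  1  0  0  1  0]
 [ 0  0  1  0  1  0  0  2  0  1  0  1  0  0  0  1  1  1  2  2  1  0  0  1  0]
 [ 1  1  1  0  0  0  1  1  4  0  0  0  3  2  0  1  1  0  1  1  0  0  1  1  1]
 [ 1  4  0  0  0  1  0  1  0  2  0  4  1  1  1  1  1  1  0  0  2  0  2  1  0]
 [ 0  0  2  0  0  0  1  0  1  0  6 14  1  1  1  1  2  0  1  0  1  1  0  2  1]
 [ 0  1  0  3  0  1  1  0  1  7 16 11  3 10  4  4  1  2  1  1  1  3  1  0  0]
 [ 1  1  1  2  1  1  2  8 18 22 24 11 14 18 19 12  2  1  1  1  0  0  2  1  1]
 [ 2  1  0  0  0  3 11 12 31 35 30  4  9  4 11 11 10  0  1  0  1  2  0  1  0]
 [ 0  1  0  2  2  2  7  6 11 31 24  1  4  7  7  3 17  5  1  2  4  1  1  1  5]
 [ 1  0  0  1  2  9 34 17  7  4  8 10 16  1 21 20 10  7  1  4  7 20 17 11 19]
 [ 2  1  3  5 14 28 48 45 28 19  1  7  7  5 20 37 23  5  5 14 30 36 36 22  3]
 [ 0  2  8 32 46 48 47 43 34 22  2  6  2  3 31 45 27 27 25 21 20 16  7  1  6]
 [ 1  5 21 31 46 40 32 30 34 30 11  3  6 12 37 43 44 20 13  6  2  5  3  0  2]
 [ 1  5  7 16 33 43 41 46 40 31 16  4  7  5 30 28  7  6  1  1  2  9  5  1  1]
 [ 0  2  9 20 28 28 14 20 18 15 15  5  2  1  3  1  1  3  2  5  1  2  7  5  4]
 [ 3  7  6  6  4  0  1  4  3  1  7  3  1  0  1  2  1  2  5  3  3  1  2  0  3]
 [ 5  4  5  3  2  1  2  1  1  1  0  5  1  2  0  1  2  3  1  2  2  2  4  5  5]
 [ 1 10 11  1  4  7 11  8  5  1  4 15  1  0  1  1  2  0  2  1  2  0  1  1  2]
 [ 0  1  4  0  2  6 12  5  1  6 11  9  1  3  2  0  2  1  1  1  0  3  2  2  5]
 [ 1  0  2  1  1  0 16  6 17 28 28 18  8  2  2  1  1  0  0  1  2  0  0  0  4]]
```

Request:
{"op": "move_arm", "data": {"targets": "-0.2 -0.0006 0.0299 0 0 0 0;-0.2 -0.0006 0.0299 0 0 0 0;-0.2 -0.0006 0.0299 0 0 0 0;-0.2 0 0 0 0 0 -5.75;-0.2 0 0 0 0 0 -5.75;-0.2 0 0 0 0 0 -5.75;-0.2 0 0 0 0 0 -5.75;-0.2 0 0 0.035 0 0 0;-0.2 0 0 0.035 0 0 0;-0.2 0 0 0.035 0 0 0;-0.2 0 0 0.025 0 0 0;-0.2 0 0 0 0 0 0;-0.2 0 0 0 0 0 0;-0.2 0 0 0 0 0 0"}}

```text
time: 25.83
ee_pos: [0.4451, 0.2501, 0.0817]
tool_rot: [0.001, -0.199, 0.98, 0.0]
ft_force: [-0.3, 0.3, 1.0]
finger_gap: 0.0533
grip_force: 0.0
```

```bash
python3 - <<'E'
from h import *
from station import env
st=env.read_state();q=st["tool_rot"];M=R.from_quat([q[1],q[2],q[3],q[0]]).as_matrix()
print(st["ee_pos"],np.degrees(np.arctan2(M[1,1],M[0,1])),"in tool:",M.T@(np.array([.4422,.2497,.0265])-st["ee_pos"]),st["finger_gap"])
E
```

```text
[0.44505258 0.2500819  0.08167397] 112.93989343898767 in tool: [0.00287586 0.00073536 0.05516919] 0.05331236597135504
```

Request:
{"op": "move_arm", "data": {"targets": "-0.2 0.002 0.0007 0.025 0 0 0;-0.2 0 0 0.02 0 0 0;-0.2 0 0 0.009 0 0 0;-0.2 0 0 0 0 0 0;-0.2 0 0 0 0 0 0;-0.2 0 0 0 0 0 0"}}

```text
time: 26.33
ee_pos: [0.4425, 0.2501, 0.0281]
tool_rot: [0.001, -0.199, 0.98, 0.001]
ft_force: [0.5, 0.9, 0.4]
finger_gap: 0.0529
grip_force: 0.0
```

```bash
python3 - <<'E'
from h import *
from station import env
for i in range(2):
    st=env.read_state();q=st["tool_rot"];M=R.from_quat([q[1],q[2],q[3],q[0]]).as_matrix()
    print(st["ee_pos"],"in tool:",M.T@(np.array([.4422,.2497,.0265])-st["ee_pos"]),st["finger_gap"],st["ft_force"])
    grab("side")
E
```

```text
[0.44248852 0.25009344 0.02808533] in tool: [ 0.00042314 -0.00025092  0.00158408] 0.05291802576526426 [0.47400481 0.89716115 0.40617686]
[0.44242666 0.25013019 0.028071  ] in tool: [ 0.00038069 -0.00030895  0.00156974] 0.05273504853401482 [ 0.01132738  0.56437741 -0.1640388 ]
```

Request:
{"op": "move_arm", "data": {"targets": "1 0 0 0 0 0 0;1 0 0 0 0 0 0;1 0 0 0 0 0 0;1 0 0 0 0 0 0;1 0 0 0 0 0 0;1 0 0 0 0 0 0;1 0 0 -0.016 0 0 0;1 0 0 -0.03 0 0 0;1 0 0 -0.03 0 0 0;1 0 0 -0.03 0 0 0;1 0 0 0 0 0 0;1 0 0 0 0 0 0", "force": 20}}

```text
time: 27.43
ee_pos: [0.4422, 0.25, 0.134]
tool_rot: [0.002, -0.199, 0.98, 0.001]
ft_force: [-0.0, -0.0, -1.5]
finger_gap: 0.0297
grip_force: 20.0
```

```bash
python3 - <<'E'
from h import *
from station import env
st=env.read_state();q=st["tool_rot"];M=R.from_quat([q[1],q[2],q[3],q[0]]).as_matrix();print(st["finger_gap"],st["grip_force"],st["ft_force"])
print(st["ee_pos"],"in tool:",M.T@(np.array([.5902,.1597,.14])-st["ee_pos"]))
E
```

```text
0.029730692680896533 19.99984891503118 [-0.01000263 -0.00382679 -1.48590379]
[0.44219607 0.25002218 0.13395184] in tool: [-0.10100512 -0.14093706 -0.00587801]
```

Request:
{"op": "move_arm", "data": {"targets": "1 -0.0168 -0.0235 -0.001 0 0 0;1 -0.0168 -0.0235 -0.001 0 0 0;1 -0.0168 -0.0235 -0.001 0 0 0;1 -0.0168 -0.0235 -0.001 0 0 0;1 -0.0168 -0.0235 -0.001 0 0 0;1 -0.0168 -0.0235 -0.001 0 0 0;1 0 0 0 0 0 0;1 0 0 0 0 0 0;1 0 0 0 0 0 0;1 0 0 0 0 0 0"}}

```text
time: 28.27
ee_pos: [0.5876, 0.16, 0.1374]
tool_rot: [-0.001, -0.2, 0.98, 0.0]
ft_force: [0.8, 0.4, -0.7]
finger_gap: 0.0298
grip_force: 20.0
```

```bash
python3 - <<'E'
from h import *
from station import env
st=env.read_state();q=st["tool_rot"];M=R.from_quat([q[1],q[2],q[3],q[0]]).as_matrix();print(st["finger_gap"],st["ft_force"],q)
print(st["ee_pos"],"in tool:",M.T@(np.array([.5900,.1597,.088])-st["ee_pos"]))
E
```

```text
0.0297696206766022 [ 0.82538772  0.3950431  -0.6660866 ] [-1.22598104e-03 -2.00029161e-01  9.79789122e-01  3.27556869e-04]
[0.58759583 0.15996175 0.13742515] in tool: [-0.00222143 -0.00123913  0.04941886]
```

Request:
{"op": "move_arm", "data": {"targets": "1 -0.0017 -0.001 0.015 0 0 0;1 0 0 0.01 0 0 0;1 0 0 0.004 0 0 0;1 0 0 0.004 0 0 0;1 0 0 0.004 0 0 0;1 0 0 0 0 0 0;1 0 0 0 0 0 0"}}

```text
time: 28.85
ee_pos: [0.5911, 0.1588, 0.1017]
tool_rot: [-0.0, -0.199, 0.98, 0.0]
ft_force: [0.2, -0.5, -0.0]
finger_gap: 0.03
grip_force: 20.0
```

Request:
{"op": "move_arm", "data": {"targets": "1 0.0004 0.0009 0.003 0 0 0;1 0 0 0.004 0 0 0;1 0 0 0.004 0 0 0;1 0 0 0.001 0 0 0;1 0 0 0 0 0 0;1 0 0 0 0 0 0;1 0 0 0 0 0 0"}}

```text
time: 29.43
ee_pos: [0.5906, 0.1595, 0.0897]
tool_rot: [0.0, -0.199, 0.98, 0.0]
ft_force: [0.2, -0.2, -0.2]
finger_gap: 0.0297
grip_force: 20.0
```

Request:
{"op": "move_arm", "data": {"targets": "1 0 0 0.001 0 0 0;1 0 0 0.001 0 0 0;1 0 0 0 0 0 0;1 0 0 0 0 0 0"}}

```text
time: 29.77
ee_pos: [0.5904, 0.1594, 0.0876]
tool_rot: [-0.0, -0.199, 0.98, 0.0]
ft_force: [0.0, -0.4, -1.0]
finger_gap: 0.03
grip_force: 20.0
```

Request:
{"op": "move_arm", "data": {"targets": "1 0 0 0.001 0 0 0;1 0 0 0 0 0 0;1 0 0 0 0 0 0"}}

```text
time: 30.02
ee_pos: [0.5907, 0.1595, 0.0869]
tool_rot: [0.0, -0.199, 0.98, 0.0]
ft_force: [0.2, 0.3, 1.7]
finger_gap: 0.03
grip_force: 20.0
```

Contact starts right at the seated height. I release and withdraw.

Request:
{"op": "move_arm", "data": {"targets": "-0.2 0 0 0 0 0 0;-0.2 0 0 0 0 0 0;-0.2 0 0 0 0 0 0;-0.2 0 0 0 0 0 0;-0.2 0 0 0 0 0 0;-0.2 0 0 -0.015 0 0 0;-0.2 0 0 -0.03 0 0 0;-0.2 0 0 -0.03 0 0 0;-0.2 0 0 -0.03 0 0 0;-0.2 0.02 0 -0.02 0 0 0;-0.2 0.03 0 0 0 0 0;-0.2 0.03 0 0 0 0 0;-0.2 0.03 0 0 0 0 0;-0.2 0.03 0 0 0 0 0;-0.2 0 0 0 0 0 0;-0.2 0 0 0 0 0 0;-0.2 0 0 0 0 0 0;-0.2 0 0 0 0 0 0"}}

```text
time: 31.52
ee_pos: [0.4628, 0.1054, 0.2119]
tool_rot: [0.001, -0.199, 0.98, 0.0]
ft_force: [0.1, 0.9, 1.2]
finger_gap: 0.053
grip_force: 0.0
```

```bash
python3 - <<'E'
from h import *
from scipy.optimize import minimize
s=grab("side");t=grab("top");th=np.linspace(0,6.283,48)
def mask(f,c,off,shape):
    m=np.zeros((shape[0]*8,shape[1]*8),np.uint8)
    for za,zb,r in((0,.005,.021),(.005,.04,.015)):
        P=np.vstack([np.c_[c[0]+r*np.cos(th),c[1]+r*np.sin(th),0*th+z+c[2]] for z in(za,zb)])
        q=((px(f,P)-off+.5)*8-.5).astype(np.float32)
        cv2.fillConvexPoly(m,cv2.convexHull(q).round().astype(int),1)
    return cv2.resize(cv2.GaussianBlur(m.astype(np.float32),(0,0),8),(shape[1],shape[0]),interpolation=cv2.INTER_AREA)
B=((t,(288,168,318,200)),(s,(308,174,336,206)))
def cost(c):
    e=0
    for f,(x0,y0,x1,y1) in B:
        g=f["img"][y0:y1,x0:x1].mean(2);e+=((mask(f,c,[x0,y0],g.shape)-np.clip((75-g)/50,0,1))**2).sum()
    return e
for z in(.054,.057,.06,.063,.066,.07):print(z,round(cost([.59,.1597,z]),1))
c0=np.array([.59,.1597,.06]);r=minimize(cost,c0,method="Nelder-Mead",options=dict(initial_simplex=[c0,c0+[.004,0,0],c0+[0,.004,0],c0+[0,0,.005]]));print(r.x.round(4),r.fun)
x0,y0,x1,y1=B[1][1];print(s["img"][y0:y1:2,x0:x1:2].mean(2).astype(int))
E
```

```text
0.054 79.8
0.057 74.8
0.06 77.3
0.063 88.3
0.066 108.0
0.07 142.0
[0.5912 0.16   0.0569] 72.69311418695153
[[128 132 133 133 133 132 133 134 135 132 114 129 132 129]
 [135 136 134 132 133 133 136 135 143 147 140 135 140 140]
 [132 132 130 130 130 131 136 143 149 145 141 143 141 139]
 [125 125 123 124 123 127 127 122 123 137 144 144 139 138]
 [126 124 123 124 114  85  58  44  51  88 130 144 144 144]
 [123 123 125 122  97  39  24  30  33  41 104 146 146 148]
 [126 125 124 123  92  36  32  29  31  35  95 134 134 142]
 [132 133 135 130  96  32  31  29  27  33  99 134 131 137]
 [135 135 133 124  93  35  28  31  25  36  99 131 120 133]
 [129 128 123 118  82  32  28  29  30  35  80 113  99 122]
 [124 119 108  81  42  29  30  30  31  30  42  78  98 122]
 [123 113  88  66  39  34  34  26  29  34  34  69 113 126]
 [128 117  92  89  68  52  45  41  45  51  70  92 122 116]
 [139 132 112 106  92  89  90  92  92 100 119 107 112 119]
 [140 139 136 123 101  95  97  98 101 107 113 106 116 130]
 [139 138 140 136 111  85  88  92  89  89  97 103 101 108]]
```

The knob fits upright at the post axis at its seated height, within the measuring accuracy. Job handed in.

```bash
python3 -c "
from station import env
print(env.job_done())"
```

```text
the job is handed in; nothing more can be done
None
```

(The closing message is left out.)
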